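Load the packing tray with pots in mirror order

ROBOT

A 6-joint arm with a two-finger parallel gripper is mounted at the origin on the work surface. World frame = base frame: x ahead of the robot, y to its left, z up, the work surface at z = 0. Lengths are in m, angles in rad, forces in N, time in s.
With the tool pointing down it reaches from about 0.4 to 0.825 m from the base axis. Payload 7 kg.
Tool frame: the origin (TCP) lies at the very end of the fingers, on their centre line; the grasp point (between the pads) lies 19 mm behind it (ctrl.grasp_offset is the distance from the TCP to the grasp point, in m); z points along the fingers, y is the line along which they close (so a half turn about z gives the same grasp; the last joint's range is limited). The gripper opens to 85 mm and grips with 20 to 120 N. Pads are 22 mm wide; open, the fingers measure 114 mm over their backs; the gripper's body (76 mm by 85 mm) begins 54 mm behind the grasp point. The pads swing forward as they close: fully open they stand 13 mm farther back than shut.
Start: joints at [-0.914, 0.359, 0.012, 0, -1.224, -0.288], TCP at [0.243, -0.63, 0.231] pointing down, gripper open.
Joint ranges: [-3.07, 3.07], [-1.43, 2.12], [-1.02, 1.25], [-3.03, 1.67], [-3.05, -0], [-3.03, 3.03]. Speed limits (rad/s): [2.39, 2.39, 3.01, 3.14, 3.14, 3.14].

INTERFACE

Orientations are given as [roll, pitch, yaw] about the fixed x, y, z axes, in that order (R = Rz(yaw) Ry(pitch) Rx(roll)).
In Python, from workcell import get_obs, snapshot, camera_model, ticket, models, ctrl gives the robot as it stands.
- The arm moves only by the tool apply_moves, never from a script. Its arguments are lists of equal length, an entry for each row: "travel": the shift along the tool's x, y, z in units of 25 mm (1.0 is 25 mm), a list of three; "roll": the turn about the tool's z in units of 6 degrees (1.0 is 6 degrees); "jaw": the closure, from 0 (fully open) to 1 (shut). In form: {"travel": [[x, y, z], ...], "roll": [roll, ...], "jaw": [jaw, ...]}. A call has 1 to 20 rows; each row shifts and turns the commanded pose from where the row before left it, along the tool's axes as they then stand; what a row does not reach is not made up. A row lasts 1/8 s, in which the tool goes at most 62.5 mm and 10.7 degrees, less where a joint would pass 70% of its speed; a pose out of reach is approached as far as the arm can. A call with a number of a shift or a turn outside -1 to 1 is refused whole. A call with a gripper value outside its range is refused whole. The fingers move at their own pace and stop on an object; the grip force is fixed at half the most. Time passes only in rows, so rows that do not move let the fingers close. It gives the time, the measured TCP pose, the force, the opening and the grip force at its end, in the units of the state.
- get_obs(): the state, without advancing time (a new reading comes with each control period).
- snapshot(name): name is "scene" or "top" or "wrist"; returns (picture, depth): 420x560x3 uint8, red, green, blue; 420x560 float32, m along the optical axis (not along the pixel's ray), 0 where there is no reading.
- camera_model(name): a dict with "intrinsics" (3x3 intrinsics, pixels), "dist_coeffs" ([k1, k2, p1, p2, k3] as OpenCV has them; the pictures are not rectified), "rvec" (rotation vector, rad) and "tvec" (3), from world to camera coordinates, as OpenCV has them. Camera axes: x right, y down, z forward; pixel columns grow to the right and rows downward; lengths in m; the calibration is good to about 2 mm. A picture is of the moment at which its call begins: read the wrist's pose just before it. camera_model takes no time and is no camera call; for the wrist camera it gives the pose at the moment of the call.
- ticket.job_done(): hands the job in; it is judged then, once.
Trained networks look in the newest picture that a camera, given by its name, has taken for a name from the list of things; names that differ only in an ending like _2 or _b are one class to them, and where a whole thing is asked for, a point or a joint stands for the part that bears it (a point fixed in the world has none). Each returns a list of dicts, best first, with "score" (0 to 1); they miss things now and then, are a little off and sometimes report something else, mostly with a low value. They report only what shows in the picture. A call takes as long as a camera call. They do not tell look-alikes from the thing itself.
- models.spot_in(camera, query): "xy" ([column, row] in pixels, amid what is visible of it).
- models.trace(camera, query): "pixels" (420x560 bool, what is visible of it) and "xy" ([column, row] in pixels, amid what is visible of it).
- models.place_of(camera, query): "xy" ([column, row] in pixels: a listed point, or the origin of a listed thing).
The state is a dict: "time": time; "q": joint angles; "qvel": joint speeds; "tau": joint torques, N m; "tcp_pos": TCP position; "eef_rot": TCP orientation; "contact_force": force on the tool from outside, world axes, zero at the start; "ft_torque": the same for the moment, N m; "opening": finger opening in m; "gripper_force": force on a finger pad.
Only numpy, scipy, OpenCV 4.12 (cv2) and the standard library are available. Lean on these libraries where they do the work, as an engineer would, in place of code of your own. Each camera call takes 0.05 s, during which the arm holds its last target. There are 200 camera calls.

TASK

Four small glazed pots stand in a row on the wooden ware board. Move them all into the white packing tray, one standing upright in each pocket, in reverse order: the pot at the left end of the board (left as the robot sees it) goes into the right-end pocket of the tray, the next one beside it, and so on, so that the packer on the other side reads the row the right way round. They are fragile: set each one down, do not drop it or knock any over.

Things in the scene. Friction and masses are not known exactly. Their poses are not given: they have to be found in the camera images.
- pot_round: Round flowerpot, widening from 46 mm across at the foot to 52 mm, with a thick rim band 58 mm across over its top 17 mm; 58 mm tall. The pots all have the same pale grey-green glaze, open top. Loose, 90 to 270 g, fragile. Origin at the centre of its underside, z up. Can be gripped on its rim band from any side.
- pot_square: Square pot, 50 x 50 mm straight sides, 58 mm tall; its faces look along its own x and y, which start within 6 degrees of the board's. The pots all have the same pale grey-green glaze, open top. Loose, 90 to 270 g, fragile. Origin at the centre of its underside, z up. 
- pot_lotus: Low ribbed lotus bowl with a scalloped rim, round, 46 mm across at the foot, 58 mm at the belly (28 mm up) and over the scallops of the rim, 52 mm at the rim itself; 50 mm tall. The pots all have the same pale grey-green glaze, open top. Loose, 90 to 270 g, fragile. Origin at the centre of its underside, z up. Can be gripped from any side.
- pot_tall: Tall straight round beaker pot, 47 mm across, a thin ring at foot and rim (49 mm), 72 mm tall. The pots all have the same pale grey-green glaze, open top. Loose, 90 to 270 g, fragile. Origin at the centre of its underside, z up. Can be gripped from any side.
- pad_round: Plain cork disc, 62 mm across. Fixed to the ware board, cork, 4 mm thick; at the start the round flowerpot stands centred on it, and it stays there to show where that pot stood. Origin at the centre of its underside, x and y along the board's. 
- pad_square: Square cork pad, 60 x 60 mm. Fixed to the ware board, cork, 4 mm thick; at the start the square pot stands centred on it, and it stays there to show where that pot stood. Origin at the centre of its underside, x and y along the board's. 
- pad_lotus: Flower-shaped cork pad with eight lobes, 64 mm across. Fixed to the ware board, cork, 4 mm thick; at the start the lotus bowl stands centred on it, and it stays there to show where that pot stood. Origin at the centre of its underside, x and y along the board's. 
- pad_tall: Six-sided cork pad, 58 mm across flats. Fixed to the ware board, cork, 4 mm thick; at the start the tall beaker stands centred on it, and it stays there to show where that pot stood. Origin at the centre of its underside, x and y along the board's. 
- ware_board: Fixed dark wooden board, 90 (x) x 460 (y) x 12 mm thick, lying on the table, on which the four pads lie in a row along its y, at y = +112.5, +37.5, -37.5 and -112.5 mm, x = 0 (which pad is where differs at every start); the pots' feet are 16 mm above the table. A small jar stands on its +y end. Origin at the centre of its underside; its +x points away from the robot, its +y to the robot's left, to within 9 degrees.
- packing_tray: Fixed white plastic tray, 82 (x) x 306 (y) mm, 14 mm tall, lying on the table nearer or farther than the board, with a row of four open square pockets, 72 mm inside and 10 mm deep, centred at x = 0, y = +112.5, +37.5, -37.5, -112.5 mm; their floor is 4 mm above its underside, the walls are 3 mm thick. Origin at the centre of its underside; its +x points away from the robot, its +y to the robot's left, to within 9 degrees. A saucer lies beyond its -y end.
There are look-alikes about, which are no part of the job. Leave any blue look-alike of the pot_square alone.

How it is judged:
At the end, for the whole second after the job is handed in: Each pot stands in the pocket that mirrors its pad's place on the board (board's left end to tray's right end): within 15 mm of the pocket's centre along the tray's x and y, its foot within 5 mm of the pocket floor's height, upright within 0.12 rad, at rest (under 0.03 m/s and 0.3 rad/s) (((y of pad_round in the frame of ware_board between 0.0925 and 0.1325 m and y of pot_round in the frame of packing_tray between -0.1275 and -0.0975 m) or (y of pad_round in the frame of ware_board between 0.0175 and 0.0575 m and y of pot_round in the frame of packing_tray between -0.0525 and -0.0225 m) or (y of pad_round in the frame of ware_board between -0.0575 and -0.0175 m and y of pot_round in the frame of packing_tray between 0.0225 and 0.0525 m) or (y of pad_round in the frame of ware_board between -0.1325 and -0.0925 m and y of pot_round in the frame of packing_tray between 0.0975 and 0.1275 m)) and x of pot_round in the frame of packing_tray between -0.015 and 0.015 m and z of pot_round in the frame of packing_tray between -0.001 and 0.009 m and angle between each of pot_round, pot_square, pot_lotus, pot_tall's own z axis and vertical below 0.12 rad and linear speed of each of pot_round, pot_square, pot_lotus, pot_tall below 0.03 m/s and angular speed of each of pot_round, pot_square, pot_lotus, pot_tall below 0.3 rad/s and ((y of pad_square in the frame of ware_board between 0.0925 and 0.1325 m and y of pot_square in the frame of packing_tray between -0.1275 and -0.0975 m) or (y of pad_square in the frame of ware_board between 0.0175 and 0.0575 m and y of pot_square in the frame of packing_tray between -0.0525 and -0.0225 m) or (y of pad_square in the frame of ware_board between -0.0575 and -0.0175 m and y of pot_square in the frame of packing_tray between 0.0225 and 0.0525 m) or (y of pad_square in the frame of ware_board between -0.1325 and -0.0925 m and y of pot_square in the frame of packing_tray between 0.0975 and 0.1275 m)) and x of pot_square in the frame of packing_tray between -0.015 and 0.015 m and z of pot_square in the frame of packing_tray between -0.001 and 0.009 m and ((y of pad_lotus in the frame of ware_board between 0.0925 and 0.1325 m and y of pot_lotus in the frame of packing_tray between -0.1275 and -0.0975 m) or (y of pad_lotus in the frame of ware_board between 0.0175 and 0.0575 m and y of pot_lotus in the frame of packing_tray between -0.0525 and -0.0225 m) or (y of pad_lotus in the frame of ware_board between -0.0575 and -0.0175 m and y of pot_lotus in the frame of packing_tray between 0.0225 and 0.0525 m) or (y of pad_lotus in the frame of ware_board between -0.1325 and -0.0925 m and y of pot_lotus in the frame of packing_tray between 0.0975 and 0.1275 m)) and x of pot_lotus in the frame of packing_tray between -0.015 and 0.015 m and z of pot_lotus in the frame of packing_tray between -0.001 and 0.009 m and ((y of pad_tall in the frame of ware_board between 0.0925 and 0.1325 m and y of pot_tall in the frame of packing_tray between -0.1275 and -0.0975 m) or (y of pad_tall in the frame of ware_board between 0.0175 and 0.0575 m and y of pot_tall in the frame of packing_tray between -0.0525 and -0.0225 m) or (y of pad_tall in the frame of ware_board between -0.0575 and -0.0175 m and y of pot_tall in the frame of packing_tray between 0.0225 and 0.0525 m) or (y of pad_tall in the frame of ware_board between -0.1325 and -0.0925 m and y of pot_tall in the frame of packing_tray between 0.0975 and 0.1275 m)) and x of pot_tall in the frame of packing_tray between -0.015 and 0.015 m and z of pot_tall in the frame of packing_tray between -0.001 and 0.009 m); the robot touches nothing.
It fails at once if a pot is dropped: it moves faster than 0.7 m/s without being held ((linear speed of pot_round above 0.7 m/s and contact force between pot_round and the fingers below 0.3 N) or (linear speed of pot_square above 0.7 m/s and contact force between pot_square and the fingers below 0.3 N) or (linear speed of pot_lotus above 0.7 m/s and contact force between pot_lotus and the fingers below 0.3 N) or (linear speed of pot_tall above 0.7 m/s and contact force between pot_tall and the fingers below 0.3 N)).
It fails at once if a pot is knocked over (leans more than 40 degrees) (angle between any of pot_round, pot_square, pot_lotus, pot_tall's own z axis and vertical above 0.7 rad).
It also fails if it takes over 112 s, if anything falls off the work surface, if the arm or the gripper's body presses on something with over 40 N, if the wrist force passes 120 N, or if a joint passes its speed limit or range.

## Working session

There is one attempt and no reset: what is moved stays moved. The work goes in short steps, Python scripts to look and compute and a tool call to move; the robot and the scene stay as the last step left them, time stands still between calls to the robot, and variables do not carry over. Pictures are saved under pics/ and viewed, at most 14 in all, crops included, and the job is handed in when it is done.

Besides the shell and the picture viewer there is one more tool, called after "Call:" by a JSON object that holds its "method" and its "body", one argument or row to a line. apply_moves: Moves the arm, as the interface text tells. Its arguments: {"type":"object","properties":{"travel":{"type":"array"},"roll":{"type":"array"},"jaw":{"type":"array"}},"required":["travel","roll","jaw"]}

```bash
ls; mkdir -p pics; cat > h.py <<'E'
import numpy as np, cv2
from workcell import get_obs, snapshot, camera_model, ticket, models, ctrl
def cloud(name, depth):
    m=camera_model(name); K=np.array(m["intrinsics"],float); d=np.array(m["dist_coeffs"],float)
    R,_=cv2.Rodrigues(np.array(m["rvec"],float)); t=np.array(m["tvec"],float).ravel()
    v,u=np.mgrid[0:420,0:560]
    n=cv2.undistortPoints(np.stack([u,v],-1).reshape(-1,1,2).astype(float),K,d).reshape(420,560,2)
    P=np.dstack([n*depth[...,None],depth])
    W=(P-t)@R
    W[depth==0]=np.nan
    return W
def save(name,img): cv2.imwrite("pics/"+name,img[...,::-1])
E
python3 - <<'E'
from h import *
print(get_obs())
for c in("scene","top"):
    im,d=snapshot(c); save(c+"0.png",im); np.savez(c+"0.npz",im=im,d=d,W=cloud(c,d))
    W=cloud(c,d)
    for q in ["pot_round","pot_square","pot_lotus","pot_tall","ware_board","packing_tray","pad_round","pad_square","pad_lotus","pad_tall"]:
        for r in models.trace(c,q)[:3]:
            w=W[r["pixels"]]; print(c,q,round(r["score"],2),np.round(r["xy"]),np.round(np.nanmedian(w,0),3),np.round(np.nanpercentile(w[:,2],98),3), r["pixels"].sum())
E
```

```text
pics
{'time': 0.0, 'q': array([-9.13915241e-01,  3.59353120e-01,  1.10597477e-02, -3.33016916e-04,
       -1.22406404e+00, -2.88094928e-01]), 'qvel': array([-0.0001922 ,  0.00075367, -0.00164351, -0.00085208,  0.00042931,
        0.00184265]), 'tau': array([ 1.93661406e-03, -5.83316052e+01,  2.93436259e+01,  6.93684518e+00,
       -5.81294415e-03,  1.95270633e-05]), 'tcp_pos': array([ 0.24312756, -0.6291918 ,  0.23038897]), 'eef_rot': array([ 3.14000695e+00, -1.43428920e-04, -2.77291979e+00]), 'contact_force': array([-1.22012722, -0.20316074, -0.11086071]), 'ft_torque': array([-0.00980383,  0.01583208,  0.00528854]), 'gripper_force': 0.0, 'opening': 0.08525234380046699}
scene pot_round 0.77 [272. 177.] [ 0.472 -0.057  0.055] 0.074 1267
scene pot_round 0.48 [306. 206.] [0.471 0.021 0.052] 0.074 1667
scene pot_square 0.98 [303. 206.] [0.471 0.022 0.052] 0.074 1698
scene pot_square 0.59 [379. 193.] [0.345 0.068 0.036] 0.058 1539
scene pot_lotus 0.91 [336. 241.] [0.47  0.097 0.053] 0.064 1285
scene pot_lotus 0.67 [268. 341.] [0.64  0.147 0.004] 0.014 11901
scene pot_tall 0.57 [370. 265.]
[... 524 characters left out ...]
 0.131 0.011] 0.014 6868
top pot_round 0.87 [304. 226.] [ 0.473 -0.058  0.043] 0.076 652
top pot_square 0.73 [249. 290.] [0.337 0.067 0.017] 0.06 697
top pot_square 0.67 [269. 226.] [0.471 0.018 0.023] 0.076 634
top pot_lotus 0.93 [233. 226.] [0.468 0.095 0.06 ] 0.067 628
top pot_tall 0.57 [197. 229.] [0.464 0.17  0.055] 0.09 576
top ware_board 0.71 [251. 229.] [0.464 0.04  0.012] 0.016 5730
top ware_board 0.44 [245. 235.] [0.454 0.069 0.016] 0.051 75
top packing_tray 0.69 [219. 149.] [0.643 0.13  0.005] 0.016 5364
top pad_square 0.72 [274. 240.] [0.443 0.014 0.016] 0.021 49
top pad_lotus 0.56 [248. 230.] [0.462 0.068 0.016] 0.019 25
top pad_tall 0.52 [205. 238.] [0.44  0.157 0.016] 0.021 85
```

View pics/top0.png

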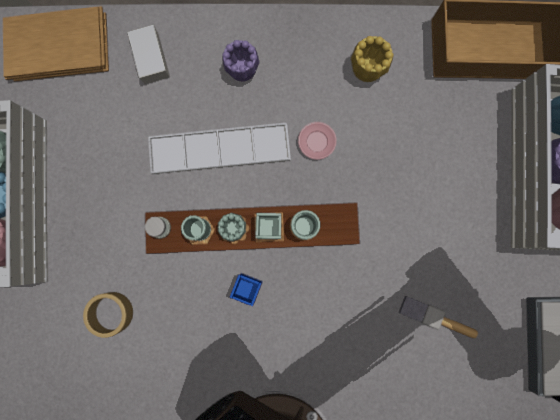

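View pics/scene0.png

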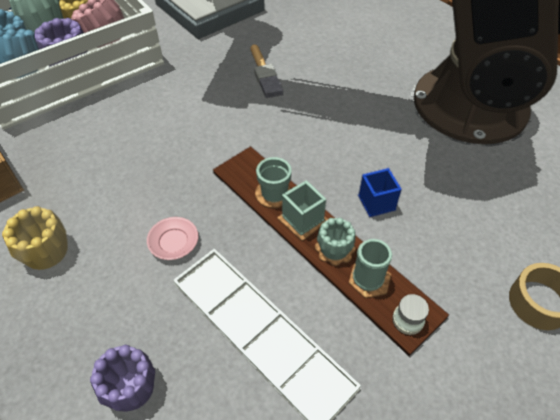

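The top view (560x420) shows the board with the jar at (157,227), then left to right tall (196,229), lotus (232,228), square (269,226) and round (305,225). The tray is farther out, from (150,155) to (290,143). The blue look-alike is at (246,289). So tall goes to the right-end pocket, then lotus, square, and round to the left end.

```bash
cat > geo.py <<'E'
from h import *
# rim points of each pot, from both views; tray, board from masks
H=dict(round=.058,square=.058,lotus=.050,tall=.072)
A={c:np.load(c+"0.npz") for c in("scene","top")}
app=dict(tall=(.467,.17),lotus=(.468,.096),square=(.471,.019),round=(.472,-.057))
for n,(x,y) in app.items():
    for c in A:
        W=A[c]["W"]; z=.016+H[n]
        m=(np.hypot(W[...,0]-x,W[...,1]-y)<.045)&(abs(W[...,2]-z)<.006)
        p=W[m][:,:2].astype(np.float32)
        (cc,r)=cv2.minEnclosingCircle(p); R=cv2.minAreaRect(p*1000)
        print(n,c,m.sum(),"circ",np.round(cc,4),round(r,4),"rect",np.round(R[0],1),np.round(R[1],1),round(R[2],1))
for c in A:
    W=A[c]["W"]
    for n,lo,hi,bx in(("tray",.009,.02,(.56,.74,-.06,.32)),("board",.008,.018,(.39,.545,-.22,.33))):
        m=(W[...,2]>lo)&(W[...,2]<hi)&(W[...,0]>bx[0])&(W[...,0]<bx[1])&(W[...,1]>bx[2])&(W[...,1]<bx[3])
        m=m.astype(np.uint8); k,l,s,_=cv2.connectedComponentsWithStats(m); i=1+np.argmax(s[1:,4])
        p=W[l==i][:,:2].astype(np.float32)*1000
        R=cv2.minAreaRect(p); print(n,c,len(p),np.round(R[0],1),np.round(R[1],1),round(R[2],2),'z',np.nanmedian(W[l==i][:,2]))
E
python3 geo.py
```

```text
tall scene 341 circ [0.4638 0.1658] 0.0246 rect [463.6 166.4] [46.1 47.7] 57.0
tall top 190 circ [0.4642 0.166 ] 0.0245 rect [464.2 165.7] [47.5 47.2] 72.0
lotus scene 389 circ [0.4674 0.095 ] 0.0273 rect [468.3  95. ] [52.5 51.7] 36.2
lotus top 313 circ [0.4679 0.0939] 0.0276 rect [467.4  94.4] [52.1 52.9] 44.5
square scene 396 circ [0.4693 0.0126] 0.0388 rect [469.4   9.1] [69.8 50.7] 88.9
square top 231 circ [0.4695 0.0184] 0.0339 rect [469.6  18.6] [48.3 48.1] 0.2
round scene 285 circ [ 0.4715 -0.0545] 0.0296 rect [472.  -54.2] [57.2 54.1] 52.3
round top 198 circ [ 0.4718 -0.0561] 0.029 rect [471.9 -55.4] [56.  56.1] 89.6
tray scene 1839 [640.9 129.2] [ 82.9 304.4] 5.84 z 0.012786073657791006
board scene 7445 [467.8  56.9] [ 92.7 459. ] 2.99 z 0.011188428014724078
tray top 835 [641.1 129.9] [ 82.3 304.6] 5.89 z 0.013998664001562435
board top 5915 [468.2  56.7] [ 90.5 462.2] 2.86 z 0.012354058554346048
```

Call:
{"method": "apply_moves", "body": {
  "travel": [
    [0,0,0],
    [0,0,0],
    [0,0,0],
    [0,0,0],
    [0,0,0],
    [0,0,0],
    [0,0,0],
    [0,0,0],
    [0,0,0],
    [0,0,0],
    [0,0,0],
    [0,0,0],
    [-1,-1,0],
    [-1,-1,0],
    [-1,-1,0],
    [-1,-1,0],
    [-1,-1,0],
    [-1,-1,0],
    [-1,-1,0],
    [-1,-1,0]
  ],
  "roll": [-1,-1,-1,-1,-1,-1,-1,-1,-1,-1,-1,-1,0,0,0,0,0,0,0,0],
  "jaw": [0,0,0,0,0,0,0,0,0,0,0,0,0,0,0,0,0,0,0,0]
}}

```text
time: 3.6
tcp_pos: [0.4328, -0.4181, 0.2315]
eef_rot: [-3.141, -0.0, -1.516]
contact_force: [-0.9, 0.1, 0.0]
opening: 0.0854
gripper_force: 0.0
```

```bash
cat > go.py <<'E'
import sys
from h import *
o=get_obs(); x,y,z=o["tcp_pos"]; yaw=o["eef_rot"][2]
t=np.array([float(a) for a in sys.argv[1:4]]); by=float(sys.argv[4]) if len(sys.argv)>4 else None
d=t-o["tcp_pos"]
print("t",round(o["time"],2),"tcp",np.round(o["tcp_pos"],4),"rot",np.round(np.degrees(o["eef_rot"]),2),"open",round(o["opening"],4),"gf",round(o["gripper_force"],1),"F",np.round(o["contact_force"],1))
print("units", np.round([(d[0]*np.cos(yaw)+d[1]*np.sin(yaw))/.025,(d[0]*np.sin(yaw)-d[1]*np.cos(yaw))/.025,-d[2]/.025],2), "roll", None if by is None else round(-((by-90)-np.degrees(yaw))/6,2))
E
python3 go.py .4639 .1662 .16 2.9
```

```text
t 3.6 tcp [ 0.4328 -0.4181  0.2315] rot [-1.7999e+02 -1.0000e-02 -8.6870e+01] open 0.0854 gf 0.0 F [-0.9  0.1  0. ]
units [-23.27  -2.52   2.86] roll 0.04
```

Call:
{"method": "apply_moves", "body": {
  "travel": [
    [-1,-0.1,0],
    [-1,-0.1,0],
    [-1,-0.1,0],
    [-1,-0.1,0],
    [-1,-0.1,0],
    [-1,-0.1,0],
    [-1,-0.1,0],
    [-1,-0.1,0],
    [-1,-0.1,0],
    [-1,-0.1,0],
    [-1,-0.1,0],
    [-1,-0.1,0],
    [-1,-0.1,0],
    [-1,-0.1,0],
    [-1,-0.1,0],
    [-1,-0.1,0],
    [-1,-0.1,0],
    [-1,-0.1,0],
    [-1,-0.1,0],
    [-1,-0.1,0]
  ],
  "roll": [0,0,0,0,0,0,0,0,0,0,0,0,0,0,0,0,0,0,0,0],
  "jaw": [0,0,0,0,0,0,0,0,0,0,0,0,0,0,0,0,0,0,0,0]
}}

```text
time: 6.1
tcp_pos: [0.4547, 0.0839, 0.2316]
eef_rot: [-3.141, 0.0, -1.516]
contact_force: [0.1, -0.7, -0.3]
opening: 0.0855
gripper_force: 0.0
```

Call:
{"method": "apply_moves", "body": {
  "travel": [
    [0,0,0],
    [0,0,0],
    [0,0,0]
  ],
  "roll": [0,0,0],
  "jaw": [0,0,0]
}}

```text
time: 6.48
tcp_pos: [0.4546, 0.0824, 0.2313]
eef_rot: [-3.142, -0.0, -1.517]
contact_force: [0.4, 0.2, 0.1]
opening: 0.0854
gripper_force: 0.0
```

```bash
python3 go.py .4639 .1662 .055 2.9
```

```text
t 6.47 tcp [0.4546 0.0824 0.2313] rot [-180.     -0.    -86.91] open 0.0854 gf 0.0 F [0.4 0.2 0.1]
units [-3.33 -0.55  7.05] roll 0.03
```

Call:
{"method": "apply_moves", "body": {
  "travel": [
    [-0.83,-0.14,0],
    [-0.83,-0.14,0],
    [-0.83,-0.14,0],
    [-0.84,-0.13,0],
    [0,0,1],
    [0,0,1],
    [0,0,1],
    [0,0,1],
    [0,0,1],
    [0,0,1],
    [0,0,1],
    [0,0,0.4],
    [0,0,0],
    [0,0,0],
    [0,0,0],
    [0,0,0],
    [0,0,0],
    [0,0,0],
    [0,0,0],
    [0,0,0]
  ],
  "roll": [0,0,0,0,0,0,0,0,0,0,0,0,0,0,0,0,0,0,0,0],
  "jaw": [0,0,0,0,0,0,0,0,0,0,0,0,0,0,1,1,1,1,1,1]
}}

```text
time: 8.98
tcp_pos: [0.4643, 0.167, 0.0471]
eef_rot: [-3.141, 0.001, -1.516]
contact_force: [-1.0, -1.2, 6.3]
opening: 0.0455
gripper_force: 60.9
```

```bash
python3 - <<'E'
from h import *
im,d=snapshot("scene"); save("g1.png",cv2.resize(im[120:340,200:460],None,fx=2.3,fy=2.3))
E
python3 go.py .6525 .0176 .15 5.86
```

```text
t 9.03 tcp [0.4643 0.167  0.0471] rot [-1.7994e+02  3.0000e-02 -8.6860e+01] open 0.0458 gf 60.9 F [-2.  -1.   6.7]
units [ 6.38 -7.19 -4.11] roll -0.45
```

View pics/g1.png

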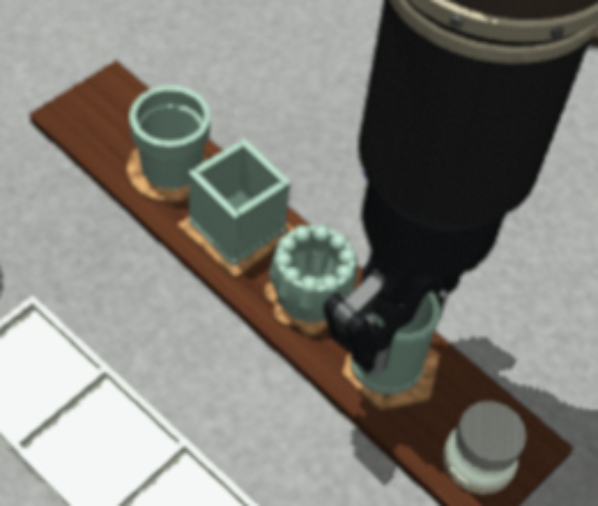

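The picture shows the fingers closed on the tall pot at (395,330). It stands upright on its pad, and the opening of 46 mm matches its 47 mm diameter.

Call:
{"method": "apply_moves", "body": {
  "travel": [
    [0,0,-0.5],
    [0,0,-1],
    [0,0,-1],
    [0,0,-1],
    [0,0,-0.5],
    [0.4,-0.5,0],
    [0.8,-0.9,0],
    [0.8,-0.9,0],
    [0.8,-0.9,0],
    [0.8,-0.9,0],
    [0.8,-0.9,0],
    [0.8,-0.9,0],
    [0.8,-0.9,0],
    [0.4,-0.4,0],
    [0,0,0],
    [0,0,0],
    [0,0,0]
  ],
  "roll": [0,0,0,0,0,0,0,0,0,0,0,0,0,0,-0.5,0,0],
  "jaw": [1,1,1,1,1,1,1,1,1,1,1,1,1,1,1,1,1]
}}

```text
time: 11.15
tcp_pos: [0.6521, 0.017, 0.1459]
eef_rot: [3.141, -0.0, -1.465]
contact_force: [-0.3, -0.1, -1.0]
opening: 0.0459
gripper_force: 61.6
```

```bash
python3 go.py .6525 .0176 .0355 5.86
```

```text
t 11.15 tcp [0.6521 0.017  0.1459] rot [179.96  -0.   -83.92] open 0.0459 gf 61.6 F [-0.3 -0.1 -1. ]
units [-0.02 -0.02  4.42] roll 0.04
```

Call:
{"method": "apply_moves", "body": {
  "travel": [
    [0,0,1],
    [0,0,1],
    [0,0,1],
    [0,0,0.6],
    [0,0,0.4],
    [0,0,0.2],
    [0,0,0.1],
    [0,0,0.08],
    [0,0,0.04],
    [0,0,0],
    [0,0,0]
  ],
  "roll": [0,0,0,0,0,0,0,0,0,0,0],
  "jaw": [1,1,1,1,1,1,1,1,1,1,1]
}}

```text
time: 12.52
tcp_pos: [0.6525, 0.017, 0.036]
eef_rot: [-3.141, 0.0, -1.464]
contact_force: [-0.2, -0.8, -1.4]
opening: 0.0455
gripper_force: 61.7
```

Call:
{"method": "apply_moves", "body": {
  "travel": [
    [0,0,0.04],
    [0,0,0.02],
    [0,0,0]
  ],
  "roll": [0,0,0],
  "jaw": [1,1,1]
}}

```text
time: 12.9
tcp_pos: [0.6525, 0.0169, 0.0352]
eef_rot: [-3.141, -0.0, -1.464]
contact_force: [-2.5, -0.1, 5.0]
opening: 0.0456
gripper_force: 62.2
```

Call:
{"method": "apply_moves", "body": {
  "travel": [
    [0,0,0],
    [0,0,0],
    [0,0,0],
    [0,0,0],
    [0,0,-0.5],
    [0,0,-1],
    [0,0,-1],
    [0,0,-1],
    [0,0,-1],
    [0,0,0]
  ],
  "roll": [0,0,0,0,0,0,0,0,0,0],
  "jaw": [0,0,0,0,0,0,0,0,0,0]
}}

```text
time: 14.15
tcp_pos: [0.6539, 0.0172, 0.1504]
eef_rot: [-3.136, 0.001, -1.463]
contact_force: [0.4, 0.8, -0.2]
opening: 0.0854
gripper_force: 0.0
```

```bash
python3 go.py .4677 .0944 .033
```

```text
t 14.15 tcp [0.6539 0.0172 0.1504] rot [-1.797e+02  3.000e-02 -8.385e+01] open 0.0854 gf 0.0 F [ 0.4  0.8 -0.2]
units [-3.87  7.07  4.69] roll None
```

Call:
{"method": "apply_moves", "body": {
  "travel": [
    [-0.24,0.44,0],
    [-0.48,0.88,0],
    [-0.48,0.88,0],
    [-0.48,0.88,0],
    [-0.48,0.88,0],
    [-0.48,0.88,0],
    [-0.48,0.88,0],
    [-0.48,0.88,0],
    [-0.27,0.47,0],
    [0,0,0],
    [0,0,0]
  ],
  "roll": [0,0,0,0,0,0,0,0,0,0,0],
  "jaw": [0,0,0,0,0,0,0,0,0,0,0]
}}

```text
time: 15.52
tcp_pos: [0.4667, 0.0943, 0.1468]
eef_rot: [-3.141, -0.0, -1.464]
contact_force: [0.2, 0.9, 0.1]
opening: 0.0854
gripper_force: 0.0
```

```bash
python3 - <<'E'
from h import *
im,d=snapshot("scene");save("s2.png",im)
W=cloud("scene",d)
for n,x,y,z in(("lotus",.468,.095,.066),("tall placed",.6525,.0176,.076)):
    m=(np.hypot(W[...,0]-x,W[...,1]-y)<.037)&(abs(W[...,2]-z)<.005)
    c,r=cv2.minEnclosingCircle(W[m][:,:2].astype(np.float32)); print(n,m.sum(),np.round(c,4),round(r,4),np.nanmedian(W[m][:,2]))
E
python3 go.py .4677 .0944 .033
```

```text
lotus 309 [0.468  0.0952] 0.0273 0.062459792235014855
tall placed 313 [0.6522 0.0169] 0.0242 0.07418473699709029
t 15.57 tcp [0.4668 0.0942 0.1467] rot [ 1.800e+02 -1.000e-02 -8.388e+01] open 0.0855 gf 0.0 F [ 0.2  0.7 -0.4]
units [-0.   -0.04  4.55] roll None
```

View pics/s2.png

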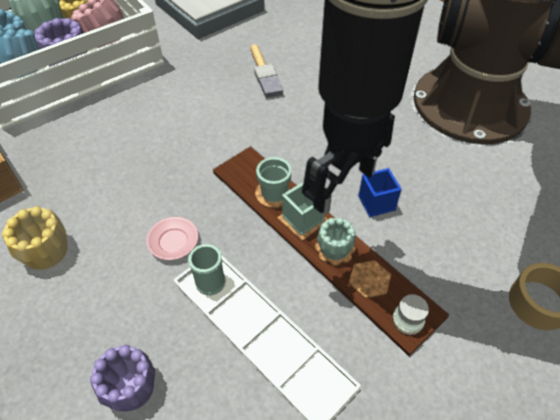

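The tall pot stands upright in the right-end pocket at (207,270), about 1 mm off centre, and the gripper is above the lotus bowl at (336,240).

Call:
{"method": "apply_moves", "body": {
  "travel": [
    [0,-0.04,1],
    [0,0,1],
    [0,0,1],
    [0,0,1],
    [0,0,0.5],
    [0,0,0],
    [0,0,0],
    [0,0,0],
    [0,0,0],
    [0,0,0],
    [0,0,0],
    [0,0,0],
    [0,0,0]
  ],
  "roll": [0,0,0,0,0,0,0,0,0,0,0,0,0],
  "jaw": [0,0,0,0,0,0,0,1,1,1,1,1,1]
}}

```text
time: 17.2
tcp_pos: [0.4677, 0.0946, 0.0357]
eef_rot: [-3.14, 0.0, -1.463]
contact_force: [-3.7, -1.3, 13.6]
opening: 0.0544
gripper_force: 61.0
```

```bash
python3 go.py .6448 .0922 .15
```

```text
t 17.2 tcp [0.4677 0.0946 0.0357] rot [-1.7992e+02  3.0000e-02 -8.3840e+01] open 0.0544 gf 61.0 F [-3.7 -1.3 13.6]
units [ 0.86 -7.03 -4.57] roll None
```

Call:
{"method": "apply_moves", "body": {
  "travel": [
    [0,0,-0.2],
    [0,0,-0.2],
    [0,0,-0.4],
    [0,0,0]
  ],
  "roll": [0,0,0,0],
  "jaw": [1,1,1,1]
}}

```text
time: 17.7
tcp_pos: [0.4679, 0.0947, 0.0552]
eef_rot: [-3.14, 0.001, -1.464]
contact_force: [-0.3, 0.1, -1.2]
opening: 0.0545
gripper_force: 63.7
```

```bash
python3 - <<'E'
from h import *
im,d=snapshot("scene"); save("g3.png",cv2.resize(im[140:320,230:450],None,fx=2.6,fy=2.6))
E
```

```text
(no output)
```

View pics/g3.png

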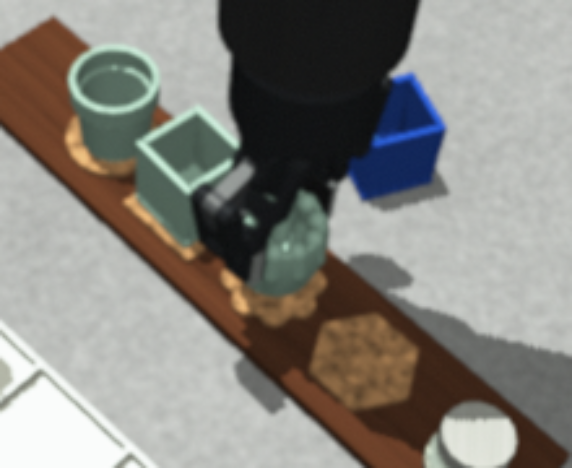

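```bash
cat > bowl.py <<'E'
from h import *
o=get_obs(); cx,cy,_=o["tcp_pos"]
for c in("scene","top"):
    im,d=snapshot(c); W=cloud(c,d)
    hsv=cv2.cvtColor(im,cv2.COLOR_RGB2HSV)
    m=(np.hypot(W[...,0]-cx,W[...,1]-cy)<.034)&(W[...,2]>.022)&(hsv[...,1]>35)&(hsv[...,0]>60)&(hsv[...,0]<95)
    p=W[m]; a=-o["eef_rot"][2]; 
    # local: u along the row (tool x), v along the grip (tool y)
    yaw=o["eef_rot"][2]; D=p[:,:2]-[cx,cy]; u=D@[np.cos(yaw),np.sin(yaw)]; v=D@[np.sin(yaw),-np.cos(yaw)]
    for lo in np.arange(-.03,.03,.01):
        k=(u>=lo)&(u<lo+.01)
        if k.sum()>3: print(c,"u",round(lo+.005,3),"n",k.sum(),"zmin/max",np.round(p[k][:,2].min(),4),np.round(p[k][:,2].max(),4))
E
python3 bowl.py
```

```text
scene u -0.025 n 227 zmin/max 0.0455 0.1536
scene u -0.015 n 264 zmin/max 0.0426 0.1626
scene u -0.005 n 134 zmin/max 0.0383 0.1405
scene u 0.005 n 114 zmin/max 0.0371 0.1077
scene u 0.015 n 30 zmin/max 0.0381 0.0833
```

```bash
python3 - <<'E'
from h import *
im,d=snapshot("wrist"); save("w3.png",im)
E
```

```text
(no output)
```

View pics/w3.png

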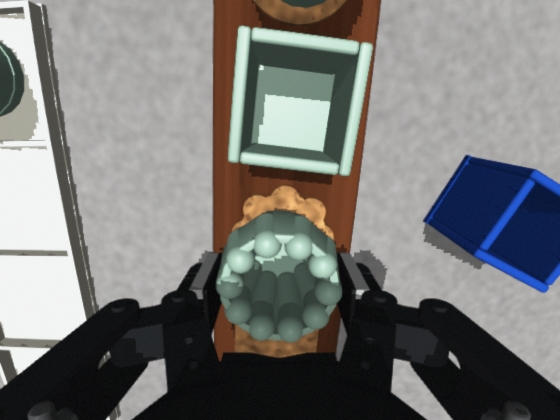

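The wrist view shows the held bowl at (280,285) between the fingers, with the scallop balls visible all round. I'll measure the tilt from their heights.

```bash
cat > tilt.py <<'E'
from h import *
o=get_obs(); im,d=snapshot("wrist"); W=cloud("wrist",d); c=o["tcp_pos"]; yaw=o["eef_rot"][2]
P=W[200:350,205:350].reshape(-1,3); D=P[:,:2]-c[:2]
u=D@[np.cos(yaw),np.sin(yaw)]; v=D@[np.sin(yaw),-np.cos(yaw)]; r=np.hypot(u,v); th=np.degrees(np.arctan2(v,u))
for a in range(-180,180,30):
    k=(th>=a)&(th<a+30)&(r<.034)&(P[:,2]<c[2]+.045)&(P[:,2]>c[2]-.02)
    if k.sum()>5:
        z=P[k][:,2]; i=z>np.percentile(z,92); print(a+15,k.sum(),"ztop-tcp",round(np.percentile(z,96)-c[2],4),"r",round(np.median(r[k][i]),4))
E
python3 tilt.py
```

```text
-165 1263 ztop-tcp 0.0291 r 0.0199
-135 1135 ztop-tcp 0.0287 r 0.0202
-105 1227 ztop-tcp 0.0395 r 0.0275
-75 1402 ztop-tcp 0.0409 r 0.0279
-45 1037 ztop-tcp 0.0293 r 0.0227
-15 1280 ztop-tcp 0.0293 r 0.0224
15 1355 ztop-tcp 0.0294 r 0.0228
45 1075 ztop-tcp 0.0293 r 0.0223
75 1181 ztop-tcp 0.0361 r 0.0277
105 1111 ztop-tcp 0.0381 r 0.0277
135 1105 ztop-tcp 0.0293 r 0.0205
165 1380 ztop-tcp 0.0291 r 0.0197
```

Call:
{"method": "apply_moves", "body": {
  "travel": [
    [0,0,-1],
    [0,0,-1],
    [0,0,-0.8],
    [0.06,-0.43,0],
    [0.12,-0.9,0],
    [0.12,-0.9,0],
    [0.12,-0.9,0],
    [0.12,-0.9,0],
    [0.12,-0.9,0],
    [0.12,-0.9,0],
    [0.12,-0.9,0],
    [0.06,-0.3,0],
    [0,0,0],
    [0,0,0],
    [0,0,0]
  ],
  "roll": [0,0,0,0,0,0,0,0,0,0,0,0,0,0,0],
  "jaw": [1,1,1,1,1,1,1,1,1,1,1,1,1,1,1]
}}

```text
time: 19.82
tcp_pos: [0.6441, 0.0894, 0.1245]
eef_rot: [-3.142, 0.0, -1.464]
contact_force: [-0.7, 0.9, -1.9]
opening: 0.0543
gripper_force: 64.0
```

```bash
python3 go.py .6448 .0922 .0237
```

```text
t 19.82 tcp [0.6441 0.0894 0.1245] rot [-1.800e+02  1.000e-02 -8.385e+01] open 0.0543 gf 64.0 F [-0.7  0.9 -1.9]
units [-0.11 -0.04  4.03] roll None
```

Call:
{"method": "apply_moves", "body": {
  "travel": [
    [-0.11,0,1],
    [0,0,1],
    [0,0,1],
    [0,0,0.5],
    [0,0,0.3],
    [0,0,0.1],
    [0,0,0.05],
    [0,0,0.04],
    [0,0,0],
    [0,0,0]
  ],
  "roll": [0,0,0,0,0,0,0,0,0,0],
  "jaw": [1,1,1,1,1,1,1,1,1,1]
}}

```text
time: 21.08
tcp_pos: [0.6444, 0.0921, 0.0248]
eef_rot: [-3.141, 0.0, -1.464]
contact_force: [0.5, -0.2, -1.9]
opening: 0.054
gripper_force: 63.9
```

Call:
{"method": "apply_moves", "body": {
  "travel": [
    [0,0,0.03],
    [0,0,0.03],
    [0,0,0]
  ],
  "roll": [0,0,0],
  "jaw": [1,1,1]
}}

```text
time: 21.45
tcp_pos: [0.6445, 0.0921, 0.0239]
eef_rot: [-3.141, -0.0, -1.464]
contact_force: [-1.9, -0.4, 5.1]
opening: 0.054
gripper_force: 64.6
```

Call:
{"method": "apply_moves", "body": {
  "travel": [
    [0,0,0],
    [0,0,0],
    [0,0,0],
    [0,0,0],
    [0,0,-0.5],
    [0,0,-1],
    [0,0,-1],
    [0,0,-1],
    [0,0,-1],
    [0,0,-0.5],
    [0,0,0]
  ],
  "roll": [0,0,0,0,0,0,0,0,0,0.75,0],
  "jaw": [0,0,0,0,0,0,0,0,0,0,0]
}}

```text
time: 22.82
tcp_pos: [0.6451, 0.0923, 0.1502]
eef_rot: [-3.139, 0.001, -1.542]
contact_force: [0.4, 0.6, -0.2]
opening: 0.0852
gripper_force: 0.0
```

```bash
python3 go.py .4696 .0188 .15
```

```text
t 22.82 tcp [0.6451 0.0923 0.1502] rot [-1.7982e+02  6.0000e-02 -8.8340e+01] open 0.0852 gf 0.0 F [ 0.4  0.6 -0.2]
units [2.73 7.1  0.01] roll None
```

Call:
{"method": "apply_moves", "body": {
  "travel": [
    [0.17,0.44,0],
    [0.34,0.88,0],
    [0.34,0.88,0],
    [0.34,0.88,0],
    [0.34,0.88,0],
    [0.34,0.88,0],
    [0.34,0.88,0],
    [0.34,0.88,0],
    [0.18,0.47,0],
    [0,0,0],
    [0,0,0]
  ],
  "roll": [0,0,0,0,0,0,0,0,0,0,0],
  "jaw": [0,0,0,0,0,0,0,0,0,0,0]
}}

```text
time: 24.2
tcp_pos: [0.4702, 0.019, 0.1481]
eef_rot: [-3.141, -0.0, -1.542]
contact_force: [0.0, 0.3, 0.9]
opening: 0.0856
gripper_force: 0.0
```

```bash
python3 - <<'E'
from h import *
im,d=snapshot("wrist"); W=cloud("wrist",d); save("w4.png",im)
m=(abs(W[...,0]-.4696)<.04)&(abs(W[...,1]-.0188)<.04)&(abs(W[...,2]-.074)<.005)
print(m.sum(),cv2.minAreaRect(W[m][:,:2].astype(np.float32)*1000))
im,d=snapshot("scene"); W=cloud("scene",d)
m=(np.hypot(W[...,0]-.6448,W[...,1]-.0922)<.037)&(abs(W[...,2]-.054)<.005)
print("lotus",m.sum(),cv2.minEnclosingCircle(W[m][:,:2].astype(np.float32)),np.nanmax(W[m][:,2]))
E
python3 go.py .4696 .0188 .042
```

```text
1744 ((468.5040283203125, 17.168453216552734), (50.11235427856445, 50.250572204589844), 89.45833587646484)
lotus 478 ((0.6440886855125427, 0.09341119229793549), 0.027449950575828552) 0.05511243198895633
t 24.3 tcp [0.4702 0.0191 0.1479] rot [-1.800e+02 -1.000e-02 -8.835e+01] open 0.0855 gf 0.0 F [0.1 0.3 0.7]
units [0.01 0.02 4.24] roll None
```

View pics/w4.png

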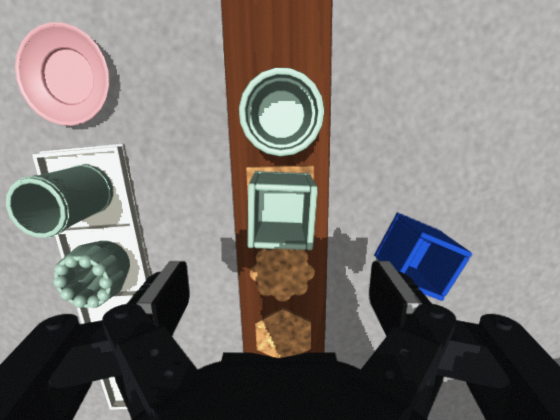

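The wrist view shows the square pot at (282,210) turned about -0.5°, the gripper astride it, and the tall and lotus pots standing in their pockets. The blue look-alike at (425,258) is clear of the fingers.

Call:
{"method": "apply_moves", "body": {
  "travel": [
    [0.03,0.02,1],
    [0,0,1],
    [0,0,1],
    [0,0,1],
    [0,0,0.2],
    [0,0,0],
    [0,0,0],
    [0,0,0],
    [0,0,0],
    [0,0,0],
    [0,0,0],
    [0,0,0],
    [0,0,0]
  ],
  "roll": [0.37,0,0,0,0,0,0,0,0,0,0,0,0],
  "jaw": [0,0,0,0,0,0,0,1,1,1,1,1,1]
}}

```text
time: 25.92
tcp_pos: [0.4695, 0.0182, 0.0438]
eef_rot: [-3.14, 0.0, -1.581]
contact_force: [-0.4, 1.6, 6.0]
opening: 0.049
gripper_force: 62.7
```

```bash
python3 go.py .6372 .1668 .14 5.86
```

```text
t 25.93 tcp [0.4695 0.0182 0.0438] rot [-1.7994e+02  2.0000e-02 -9.0570e+01] open 0.049 gf 62.7 F [-0.4  1.6  6. ]
units [-6.01 -6.65 -3.85] roll -1.07
```

Call:
{"method": "apply_moves", "body": {
  "travel": [
    [0,0,-0.5],
    [0,0,-1],
    [0,0,-1],
    [0,0,-1],
    [0,0,-0.5],
    [-0.5,-0.5,0],
    [-0.8,-0.9,0],
    [-0.8,-0.9,0],
    [-0.8,-0.9,0],
    [-0.8,-0.9,0],
    [-0.8,-0.9,0],
    [-0.8,-0.9,0],
    [-0.7,-0.75,0],
    [0,0,0],
    [0,0,0],
    [0,0,0]
  ],
  "roll": [0,0,0,0,0,0,0,0,0,0,0,0,0,-1,0,0],
  "jaw": [1,1,1,1,1,1,1,1,1,1,1,1,1,1,1,1]
}}

```text
time: 27.92
tcp_pos: [0.6366, 0.1663, 0.1422]
eef_rot: [3.14, -0.0, -1.479]
contact_force: [0.3, -0.6, -2.2]
opening: 0.0493
gripper_force: 62.5
```

```bash
python3 go.py .6372 .1668 .0318 5.86
```

```text
t 27.93 tcp [0.6366 0.1663 0.1422] rot [ 1.7993e+02 -3.0000e-02 -8.4720e+01] open 0.0493 gf 62.5 F [ 0.3 -0.6 -2.2]
units [-0.02 -0.03  4.42] roll -0.1
```

Call:
{"method": "apply_moves", "body": {
  "travel": [
    [0,0,1],
    [0,0,1],
    [0,0,1],
    [0,0,0.6],
    [0,0,0.4],
    [0,0,0.2],
    [0,0,0.1],
    [0,0,0.06],
    [0,0,0.03],
    [0,0,0],
    [0,0,0]
  ],
  "roll": [0,0,0,0,0,0,0,0,0,0,0],
  "jaw": [1,1,1,1,1,1,1,1,1,1,1]
}}

```text
time: 29.3
tcp_pos: [0.637, 0.1664, 0.0335]
eef_rot: [-3.141, 0.0, -1.476]
contact_force: [-0.9, -0.3, -2.0]
opening: 0.0492
gripper_force: 62.5
```

Call:
{"method": "apply_moves", "body": {
  "travel": [
    [0,0,0.04],
    [0,0,0.03],
    [0,0,0.02],
    [0,0,0]
  ],
  "roll": [0,0,0,0],
  "jaw": [1,1,1,1]
}}

```text
time: 29.8
tcp_pos: [0.6369, 0.1663, 0.0319]
eef_rot: [-3.141, -0.0, -1.476]
contact_force: [-2.4, -0.4, 5.2]
opening: 0.0486
gripper_force: 63.3
```

Call:
{"method": "apply_moves", "body": {
  "travel": [
    [0,0,0],
    [0,0,0],
    [0,0,0],
    [0,0,0],
    [0,0,-0.5],
    [0,0,-1],
    [0,0,-1],
    [0,0,-1],
    [0,0,-1],
    [0,0,0],
    [0,0,0]
  ],
  "roll": [0,0,0,0,0,0,0,0,0,0.4,0],
  "jaw": [0,0,0,0,0,0,0,0,0,0,0]
}}

```text
time: 31.18
tcp_pos: [0.637, 0.1664, 0.1447]
eef_rot: [-3.14, 0.001, -1.518]
contact_force: [0.2, -0.1, 0.5]
opening: 0.0855
gripper_force: 0.0
```

```bash
python3 go.py .4717 -.0555 .15
```

```text
t 31.18 tcp [0.637  0.1664 0.1447] rot [-1.7993e+02  4.0000e-02 -8.6980e+01] open 0.0855 gf 0.0 F [ 0.2 -0.1  0.5]
units [ 8.51  7.07 -0.21] roll None
```

Call:
{"method": "apply_moves", "body": {
  "travel": [
    [0.51,0.4,0],
    [1,0.83,0],
    [1,0.83,0],
    [1,0.83,0],
    [1,0.83,0],
    [1,0.83,0],
    [1,0.83,0],
    [1,0.83,0],
    [1,0.86,0],
    [0,0,0],
    [0,0,0],
    [0,0,0]
  ],
  "roll": [0,0,0,0,0,0,0,0,0,0,0,0],
  "jaw": [0,0,0,0,0,0,0,0,0,0,0,0]
}}

```text
time: 32.67
tcp_pos: [0.4718, -0.0552, 0.1435]
eef_rot: [3.142, -0.0, -1.518]
contact_force: [-0.8, -0.3, -0.3]
opening: 0.0855
gripper_force: 0.0
```

```bash
python3 - <<'E'
from h import *
im,d=snapshot("wrist"); W=cloud("wrist",d)
m=(np.hypot(W[...,0]-.4717,W[...,1]+.0555)<.04)&(abs(W[...,2]-.074)<.005)
print(m.sum(),cv2.minEnclosingCircle(W[m][:,:2].astype(np.float32)))
E
python3 go.py .4717 -.0555 .044
```

```text
1554 ((0.47094303369522095, -0.05646669119596481), 0.029152266681194305)
t 32.73 tcp [ 0.4718 -0.0551  0.1435] rot [179.99  -0.   -86.95] open 0.0853 gf 0.0 F [0.2 0.7 0.1]
units [0.02 0.01 3.98] roll None
```

Call:
{"method": "apply_moves", "body": {
  "travel": [
    [0.02,0.02,1],
    [0,0,1],
    [0,0,1],
    [0,0,0.8],
    [0,0,0.25],
    [0,0,0],
    [0,0,0],
    [0,0,0],
    [0,0,0],
    [0,0,0],
    [0,0,0],
    [0,0,0],
    [0,0,0]
  ],
  "roll": [0,0,0,0,0,0,0,0,0,0,0,0,0],
  "jaw": [0,0,0,0,0,0,0,1,1,1,1,1,1]
}}

```text
time: 34.35
tcp_pos: [0.4715, -0.0559, 0.0434]
eef_rot: [-3.14, 0.0, -1.518]
contact_force: [-3.2, 1.0, 10.4]
opening: 0.0566
gripper_force: 61.6
```

Call:
{"method": "apply_moves", "body": {
  "travel": [
    [0,0,-0.2],
    [0,0,-0.2],
    [0,0,-0.4],
    [0,0,0]
  ],
  "roll": [0,0,0,0],
  "jaw": [1,1,1,1]
}}

```text
time: 34.85
tcp_pos: [0.4717, -0.0558, 0.0632]
eef_rot: [-3.14, 0.0, -1.518]
contact_force: [-0.1, 1.1, -2.3]
opening: 0.0566
gripper_force: 64.0
```

```bash
python3 tilt.py; python3 go.py .6295 .2414 .13 5.86; python3 -c "
from h import *
save('w5.png',snapshot('wrist')[0])"
```

```text
-165 1572 ztop-tcp 0.0301 r 0.0245
-135 1433 ztop-tcp 0.0302 r 0.0248
-105 1311 ztop-tcp 0.0376 r 0.0283
-75 1028 ztop-tcp 0.0373 r 0.0283
-45 587 ztop-tcp 0.0307 r 0.0274
-15 976 ztop-tcp 0.0307 r 0.0278
15 1024 ztop-tcp 0.0307 r 0.0277
45 604 ztop-tcp 0.031 r 0.0276
75 840 ztop-tcp 0.0311 r 0.028
105 1301 ztop-tcp 0.0326 r 0.0293
135 1507 ztop-tcp 0.0303 r 0.0258
165 1644 ztop-tcp 0.0302 r 0.0248
t 34.9 tcp [ 0.4714 -0.0559  0.0628] rot [-1.7994e+02  2.0000e-02 -8.6990e+01] open 0.0568 gf 64.0 F [-0.3  0.1 -2.5]
units [-11.54  -6.94  -2.69] roll -0.48
```

View pics/w5.png

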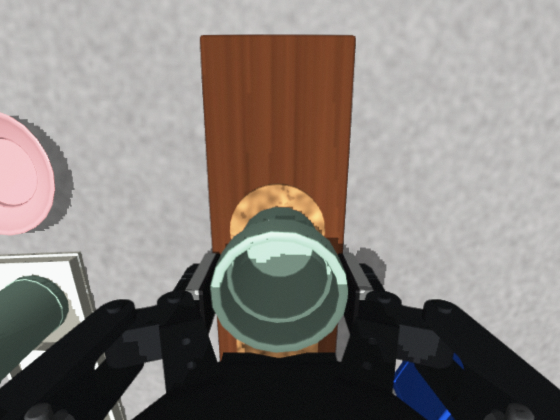

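The wrist view shows the round pot held level at its rim at (280,285), lifted off its cork disc.

Call:
{"method": "apply_moves", "body": {
  "travel": [
    [0,0,-1],
    [0,0,-1],
    [0,0,-0.9],
    [-0.5,-0.3,0],
    [-0.9,-0.55,0],
    [-0.9,-0.55,0],
    [-0.9,-0.55,0],
    [-0.9,-0.55,0],
    [-0.9,-0.55,0],
    [-0.9,-0.55,0],
    [-0.9,-0.55,0],
    [-0.9,-0.55,0],
    [-0.9,-0.55,0],
    [-0.9,-0.55,0],
    [-0.9,-0.5,0],
    [-0.9,-0.5,0],
    [-0.2,-0.1,0],
    [0,0,0],
    [0,0,0],
    [0,0,0]
  ],
  "roll": [0,0,0,0,0,0,0,0,0,0,0,0,0,0,0,0,0,-0.48,0,0],
  "jaw": [1,1,1,1,1,1,1,1,1,1,1,1,1,1,1,1,1,1,1,1]
}}

```text
time: 37.45
tcp_pos: [0.6281, 0.2401, 0.1349]
eef_rot: [3.142, 0.0, -1.469]
contact_force: [0.8, -0.2, -1.6]
opening: 0.0569
gripper_force: 64.4
```

```bash
python3 go.py .6295 .2414 .0314 5.86
```

```text
t 37.45 tcp [0.6281 0.2401 0.1349] rot [180.     0.   -84.18] open 0.0569 gf 64.4 F [ 0.8 -0.2 -1.6]
units [-0.05 -0.06  4.14] roll -0.01
```

Call:
{"method": "apply_moves", "body": {
  "travel": [
    [-0.05,-0.06,1],
    [0,0,1],
    [0,0,1],
    [0,0,0.5],
    [0,0,0.3],
    [0,0,0.15],
    [0,0,0.08],
    [0,0,0.05],
    [0,0,0.03],
    [0,0,0],
    [0,0,0]
  ],
  "roll": [0,0,0,0,0,0,0,0,0,0,0],
  "jaw": [1,1,1,1,1,1,1,1,1,1,1]
}}

```text
time: 38.83
tcp_pos: [0.6296, 0.2416, 0.0322]
eef_rot: [-3.141, 0.0, -1.468]
contact_force: [-0.9, -0.3, -2.0]
opening: 0.0565
gripper_force: 64.5
```

Call:
{"method": "apply_moves", "body": {
  "travel": [
    [0,0,0.03],
    [0,0,0.02],
    [0,0,0]
  ],
  "roll": [0,0,0],
  "jaw": [1,1,1]
}}

```text
time: 39.2
tcp_pos: [0.6297, 0.2416, 0.0316]
eef_rot: [-3.141, 0.0, -1.468]
contact_force: [-2.7, -0.5, 4.6]
opening: 0.0569
gripper_force: 65.0
```

Call:
{"method": "apply_moves", "body": {
  "travel": [
    [0,0,0],
    [0,0,0],
    [0,0,0],
    [0,0,0],
    [0,0,-0.5],
    [0,0,-1],
    [0,0,-1],
    [0,0,-1],
    [0,0,-1],
    [0,0,-0.5],
    [0,1,0],
    [0,1,0],
    [0,1,0],
    [0,1,0],
    [0,0,0],
    [0,0,0]
  ],
  "roll": [0,0,0,0,0,0,0,0,0,0,0,0,0,0,0,0],
  "jaw": [0,0,0,0,0,0,0,0,0,0,0,0,0,0,0,0]
}}

```text
time: 41.2
tcp_pos: [0.5305, 0.2316, 0.1561]
eef_rot: [-3.141, 0.0, -1.468]
contact_force: [0.3, -0.0, 0.9]
opening: 0.0854
gripper_force: 0.0
```

```bash
python3 - <<'E'
from h import *
im,d=snapshot("scene"); W=cloud("scene",d); save("end.png",im)
for n,x,y,z in(("tall",.6525,.0176,.076),("lotus",.6448,.0922,.054),("square",.6372,.1668,.062),("round",.6295,.2414,.062)):
    m=(np.hypot(W[...,0]-x,W[...,1]-y)<.037)&(abs(W[...,2]-z)<.005)
    p=W[m]; print(n,m.sum(),np.round(cv2.minAreaRect(p[:,:2].astype(np.float32)*1000)[0],1),np.nanmax(p[:,2]))
E
python3 go.py 0.5 0.2 .2
```

```text
tall 314 [652.6  17.3] 0.07911233374141634
lotus 470 [643.8  93.1] 0.05494490440620497
square 555 [636.5 166.4] 0.06428955917969688
round 525 [629.8 241.8] 0.06416764284032724
t 41.25 tcp [0.5307 0.2315 0.1559] rot [-179.98    0.    -84.11] open 0.0853 gf 0.0 F [-0.3 -0.1 -0.5]
units [ 1.13  1.35 -1.76] roll None
```

View pics/end.png

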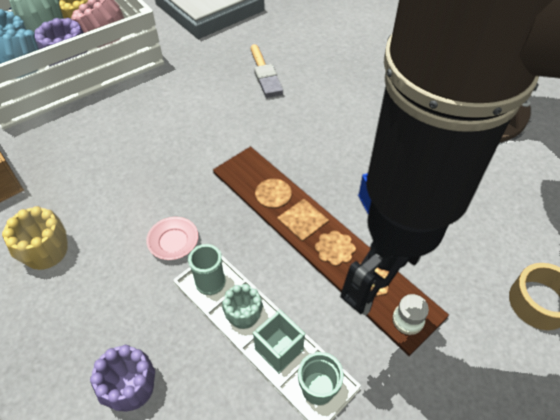

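All four pots stand upright in their pockets, seen from tall (207,268) to round (320,378), and the pads confirm the original order. The gripper is clear at a height of 0.156 m.

```bash
python3 -c "
from workcell import ticket
print(ticket.job_done())"
```

```text
the job is handed in; nothing more can be done
None
```

All four pots stand upright in the tray in reverse order, each measured within about 2 mm of its pocket centre, and the job was handed in at about 41 s (no verdict was returned).

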